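Pack a frosted cupcake in a carrier and hasp it shut

ROBOT

A 6-joint arm with a two-finger parallel gripper is mounted at the origin on a cart in front of the work surface, level with it; the furniture and walls round the work are solid. World frame = base frame: x ahead of the robot, y to its left, z up, the work surface at z = 0. Lengths are in m, angles in rad, forces in N, time in s.
With the tool pointing down it reaches from about 0.325 to 0.85 m from the base axis. Payload 15.5 kg.
Tool frame: the origin (TCP) lies at the very end of the fingers, on their centre line; the grasp point (between the pads) lies 19 mm behind it (grasp_offset is the distance from the TCP to the grasp point, in m); z points along the fingers, y is the direction in which the jaws open and shut (so a half turn about z gives the same grasp; the last joint's range is limited). The gripper opens to 91 mm and grips with 3 to 60 N. Pads are 32 mm wide; open, the fingers measure 118 mm over their backs; the gripper's body (76 mm by 178 mm) begins 60 mm behind the grasp point.
Start: joints at [1.216, 0.494, 1.345, -0, 1.302, -0.096], TCP at [0.16, 0.604, 0.214] pointing down, gripper open.
Joint ranges: [-2.91, 2.91], [-0.82, 2.16], [0.22, 2.67], [-1.22, 4.37], [0.12, 2.79], [-3.08, 3.08]. Speed limits (rad/s): [1.89, 1.89, 2.57, 3.01, 3.01, 3.01].

INTERFACE

Orientations are given as [roll, pitch, yaw] about the fixed x, y, z axes, in that order (R = Rz(yaw) Ry(pitch) Rx(roll)).
In Python, from workcell import * gives the robot as it stands. The module is installed in compiled form; this text tells all that it offers.
- The arm moves only by the shell command python3 -m jog 'ROWS'. ROWS is JSON, a list of rows, each an object of numbers: "x", "y", "z": the shift along the tool's x, y, z in m; "wx", "wy", "wz": the turn, a rotation vector about the tool's x, y, z in rad; "gripper": the closure, from -1 (fully open) to 1 (shut). In form: [{"x": .., "y": .., "z": .., "wx": .., "wy": .., "wz": .., "gripper": ..}, ...]. A call has 1 to 10 rows; each row is the pose to reach, as a shift and turn from the pose commanded when the call began, along the tool's axes at that moment; what a row does not reach only later rows make up. A row lasts 1/10 s, in which the tool goes at most 50 mm and 8.59 degrees, less where a joint would pass 70% of its speed; a pose out of reach is approached as far as the arm can. A call with a gripper value outside its range is refused whole. The fingers move at their own pace and stop on an object; the grip force is fixed at half the most. Time passes only in rows, so rows that repeat a pose let the fingers close. It gives the time, the measured TCP pose, the force and the opening at its end, in the units of the state.
- get_obs(): the state, without advancing time (a new reading comes with each control period).
- camera(name): name is "side" or "top" or "wrist"; returns (picture, depth): 420x560x3 uint8, blue, green, red; 420x560 float32, m along the optical axis (not along the pixel's ray), 0 where there is no reading.
- camera_model(name): a dict with "fx", "fy", "cx", "cy" (pixels), "R" (3x3) and "t" (3): a world point X has camera coordinates R X + t. Camera axes: x right, y down, z forward; pixel columns grow to the right and rows downward; lengths in m; the calibration is good to about 2 mm. The wrist camera is an equidistant fisheye: a pixel r from the principal point sees the ray r / f radians off the axis. A picture is of the moment at which its call begins: read the wrist's pose just before it. camera_model takes no time and is no camera call; for the wrist camera it gives the pose at the moment of the call.
- hand_in(): hands the job in, once; it reports no verdict.
Trained networks look in the newest picture that a camera, given by its name, has taken for a name from the list of things; names that differ only in an ending like _2 or _b are one class to them, and where a whole thing is asked for, a point or a joint stands for the part that bears it (a point fixed in the world has none). Each returns a list of dicts, best first, with "confidence" (0 to 1); they miss things now and then, are a little off and sometimes report something else, mostly with a low value. They report only what shows in the picture. A call takes as long as a camera call. They do not tell look-alikes from the thing itself.
- search_frame(query, camera): "xyz" ([x, y, z] in m, in the coordinates of the camera as it stood for that picture, good to about 4 mm: the middle of the surface that is visible of it).
- regions_of(query, camera): "pixels" (420x560 bool, what is visible of it).
The state is a dict: "time": time; "joint_positions": joint angles; "qvel": joint speeds; "effort": joint torques, N m; "eef_pos": TCP position; "tool_rot": TCP orientation; "ft_force": force on the tool from outside, world axes, zero at the start; "wrist_torque": the same for the moment, N m; "opening": finger opening in m.
Only numpy, scipy, OpenCV 4.12 (cv2) and the standard library are available. Lean on these libraries where they do the work, as an engineer would, in place of code of your own. Each camera call takes 0.05 s, during which the arm holds its last target. There are 200 camera calls.

TASK

Pack one frosted cupcake for delivery: lift the one nearest the front of the sheet pan, by the plain cupcakes, and set it down upright inside the open carrier, without dropping it. Then swing the carrier's lid fully shut, and after that swing the steel hasp under the lid's lip down over the staple until it lies flat against the front. Leave the other things on the table and the pan where they stand.

Things in the scene. Friction and masses are not known exactly. Their poses are not given: they have to be found in the camera images.
- carrier: Box-shaped one-cupcake carrier, fixed: pale metal base, white hinged lid. Origin: centre of underside, on the table; +x from its front (hasp side, looking to the robot's left) to its back (lid hinge), y along the hinge, z up. Base 140 (x) x 180 (y) x 65 mm tall, walls 5 mm, inner floor 12 mm above the table. Lid hinge line: x = 70, z = 65 mm. Shut, it is 121 mm tall, 104 mm inside.
- carrier_lid (a joint): Lid hinge, rad: 0 = shut on the base, 1.57 = upright, grows as it opens (stop at 1.85). Starts open, 1.5 to 1.75. Friction hinge: the lid stays wherever it is left (0.35 N m plus its weight; some 5 N at the lip) and must be pushed all the way down.
- lid_lip (a point): Middle of the upper front edge of the lid's lip (lid shut: carrier x = -94, y = 0, z = 121 mm; lid open: its highest part, at the back); the lid's axes, equal to the carrier's when shut. The lid is an inverted tray 56 mm deep, 5 mm thick, its flat top panel running 24 mm beyond the front wall as a lip over the full 180 mm width.
- hasp (a joint): Hasp hinge, rad, measured from the lid: 0 = strap hanging flat on the front, over the staple; 1.57 = sticking straight out. Starts at 0.8 to 1.4. Friction (0.04 N m) holds it where left; push it fully flat. Hinge line along y on the lid's front (lid shut: carrier x = -74, z = 102 mm), below the lip, so only a tool leaned 25 degrees or more from vertical, coming from the front, can push it flat.
- hasp_end (a point): Middle of the free end of the hasp strap, outer side; moves with the lid. The strap is a steel plate 70 mm wide (y), 74 mm long, 3 mm thick, with a slot 13 mm wide, 32 to 59 mm from its hinge line, for the staple; 28 mm of plain plate lie on each side of the slot, and 15 mm below it.
- staple (a point): Outermost middle of the fixed steel staple (the catch): an upright wire loop 19 mm high that stands 16 mm out of the middle of the carrier's front wall, 56 mm above the table.
- frosted_cupcake: The cupcake with a tall pale swirl of frosting, 74 mm across, 74 mm tall; origin at the centre of its underside, z up. Its paper cup narrows from about 70 mm at 45 mm height towards the foot: grip the cup at about 30 mm height. It stands upright on the sheet pan (2 mm above the table), nearest the front edge of any frosted one, in one of three places shared with two plain cupcakes. About 90 g.
- plain_cupcake_a: Flat-domed plain cupcake without frosting, 76 mm across, 64 mm tall, on the sheet pan; origin at the centre of its underside. Leave alone.
- plain_cupcake_b: Another flat-domed plain cupcake, 76 mm across, 64 mm tall, on the sheet pan; origin at the centre of its underside. Leave alone.
- timer: Round kitchen timer, 62 mm across, 44 mm tall, on the sheet pan; origin under its centre. Leave alone.
- liners: Nested stack of foil baking cups, 72 mm across, 61 mm tall, behind the carrier; origin under its centre. Leave alone.
There are look-alikes about, which are no part of the job. What is shaped like the frosted_cupcake but green, pink or turquoise is not meant.

How it is judged:
By the outcome, as a careful person would: the job done as asked, in the order asked, and still so for the second after the job is handed in, with the robot touching nothing.
It also fails if it takes over 66 s, if anything falls off the work surface, if the arm or the gripper's body presses on something with over 40 N, if the wrist force passes 120 N, or if a joint passes its speed limit or range.

## Working session

There is one attempt and no reset: what is moved stays moved. The work goes in short steps, Python scripts to look and compute and a shell command to move; the robot and the scene stay as the last step left them, time stands still between calls to the robot, and variables do not carry over. Pictures are saved under pics/ and viewed, about 8 in all and at most 12, crops included, and the job is handed in when it is done.

```bash
mkdir -p pics; cat > h.py <<'E'
from workcell import *
import numpy as np, cv2
from scipy.spatial.transform import Rotation as Ro
def w(c,p):
    m=camera_model(c); return np.array(m["R"]).T@(np.array(p)-np.array(m["t"]))
def tool():
    o=get_obs(); return np.array(o["eef_pos"]),Ro.from_euler('xyz',o["tool_rot"])
def cloud(c,d):
    m=camera_model(c); v,u=np.mgrid[:d.shape[0],:d.shape[1]]
    P=np.stack([(u-m["cx"])/m["fx"]*d,(v-m["cy"])/m["fy"]*d,d],-1)
    return (P-np.array(m["t"]))@np.array(m["R"])
def find(q,c,n=4):
    for r in search_frame(q,c)[:n]: print(c,q,round(r["confidence"],2),w(c,r["xyz"]).round(3))
E
python3 - <<'E'
from h import *
o=get_obs(); print(o)
for c in ("top","side"):
    p,d=camera(c); cv2.imwrite(f"pics/{c}0.png",p); np.save(f"{c}0.npy",d)
    for q in ("frosted_cupcake","plain_cupcake_a","carrier","lid_lip","hasp_end","staple","timer","liners"): find(q,c)
    m=camera_model(c); print(c,(-np.array(m["R"]).T@m["t"]).round(3),np.array(m["R"]).round(2).tolist(),m["fx"])
E
```

```text
{'time': 0.0, 'joint_positions': array([ 1.21648077e+00,  4.94175367e-01,  1.34611024e+00, -4.07714472e-05,
        1.30249406e+00, -9.54848336e-02]), 'qvel': array([ 7.62983625e-05, -1.40359362e-03, -3.57553801e-04,  2.33237858e-04,
        1.16594397e-03,  1.85567891e-04]), 'effort': array([-1.92950320e-03, -8.78792381e+01, -3.81852365e+01,  7.06194411e-02,
        5.31991082e-02, -2.08092315e-04]), 'eef_pos': array([0.15984192, 0.60383409, 0.2133502 ]), 'tool_rot': array([-3.14040730e+00, -7.40490921e-05,  2.88277271e+00]), 'ft_force': array([-0.53749225,  0.25642756,  0.86540608]), 'wrist_torque': array([ 0.01645051, -0.00974491,  0.00011151]), 'opening': 0.09154120179360908}
top frosted_cupcake 0.87 [0.467 0.675 0.061]
top frosted_cupcake 0.8 [0.496 0.241 0.061]
top frosted_cupcake 0.71 [0.54  0.454 0.061]
top frosted_cupcake 0.6 [0.463 0.568 0.06 ]
top plain_cupcake_a 0.86 [0.505 0.035 0.059]
top plain_cupcake_a 0.78 [0.605 0.122 0.061]
top carrier 0.61 [ 0.477 -0.289  0.064]
top carrier 0.51 [0.633 0.278 0.047]
top lid_lip 0.6 [ 0.434 -0.317  0.205]
top hasp_end 0.64 [ 0.477 -
[... 272 characters left out ...]
.052]
side frosted_cupcake 0.74 [0.53  0.483 0.055]
side frosted_cupcake 0.68 [0.459 0.59  0.057]
side frosted_cupcake 0.57 [0.46  0.703 0.057]
side plain_cupcake_a 0.85 [0.499 0.061 0.054]
side plain_cupcake_a 0.81 [0.595 0.143 0.054]
side carrier 0.6 [ 0.459 -0.301  0.072]
side lid_lip 0.71 [ 0.432 -0.324  0.142]
side lid_lip 0.68 [0.491 0.265 0.055]
side hasp_end 0.67 [ 0.44  -0.321  0.245]
side staple 0.9 [ 0.463 -0.3    0.066]
side timer 0.72 [0.631 0.298 0.029]
side liners 0.76 [ 0.686 -0.111  0.045]
side liners 0.21 [ 0.433 -0.321  0.247]
side liners 0.18 [ 0.429 -0.328  0.146]
side [0.237 1.462 1.004] [[-0.97, -0.23, -0.02], [-0.11, 0.55, -0.83], [0.2, -0.8, -0.56]] 514.4457063657056
```

View pics/top0.png

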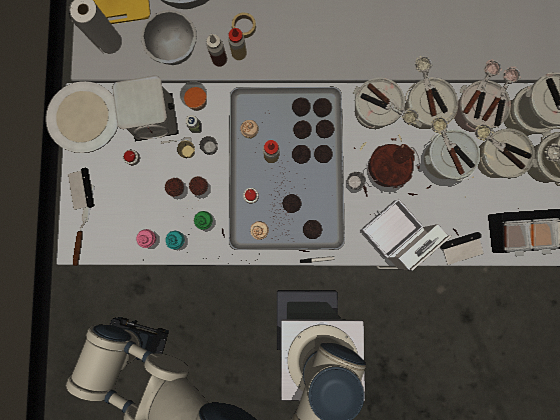

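View pics/side0.png

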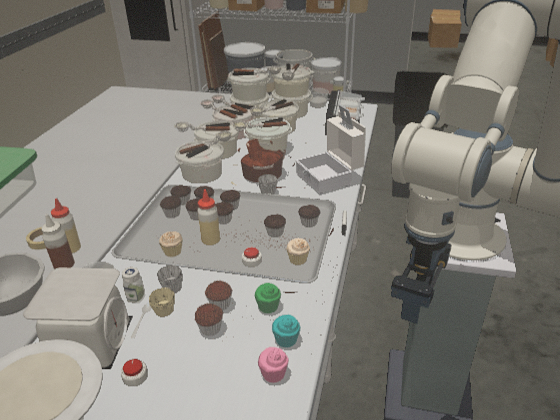

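The frosted ones are at top-picture pixels (259,230) on the pan's front edge and (249,128) at the back. Green (203,220), turquoise (176,240) and pink (146,239) don't count. The one at (259,230), beside plain cupcakes (291,203) and (312,229), fits. Next I fit the carrier and confirm with a crop.

```bash
python3 - <<'E'
from h import *
T=cv2.imread("pics/top0.png");S=cv2.imread("pics/side0.png")
f=lambda im,u,v,s,k:cv2.resize(im[v-s:v+s,u-s:u+s],(k,k),interpolation=cv2.INTER_CUBIC)
cv2.imwrite("pics/crop1.png",np.hstack([np.vstack([f(T,275,215,35,290),f(S,300,245,35,290)]),np.vstack([f(T,408,235,42,290),f(S,335,155,42,290)])]))
for c in ("top","side"):
    d=np.load(f"{c}0.npy");P=cloud(c,d).reshape(-1,3);P=P[d.ravel()>0]
    q=P[(abs(P[:,0]-.45)<.16)&(abs(P[:,1]+.28)<.16)]
    print(np.histogram(q[:,2],np.arange(-.01,.3,.02)))
    rim=q[(q[:,2]>.055)&(q[:,2]<.072)]
    r=cv2.minAreaRect((rim[:,:2]*1000).astype(np.float32)); print(c,"rim",len(rim),r,cv2.boxPoints(r).round().tolist())
    hi=q[(q[:,2]>.09)&(q[:,2]<.27)]
    if len(hi)>10:
        print("lid",len(hi)); 
        for z in np.arange(.09,.27,.02):
            s=hi[(hi[:,2]>=z)&(hi[:,2]<z+.02)]
            if len(s)>4:
                r=cv2.minAreaRect((s[:,:2]*1000).astype(np.float32)); print(round(z,2),len(s),cv2.boxPoints(r).round().tolist())
    # cupcake
    for nm,x,y in (("frost",.49,.25),):
        s=P[(np.hypot(P[:,0]-x,P[:,1]-y)<.06)&(P[:,2]>.02)]
        r=cv2.minEnclosingCircle((s[:,:2]*1000).astype(np.float32)); print(nm,len(s),r,s[:,2].max(), s[s[:,2]>s[:,2].max()-.012].mean(0))
E
```

```text
(array([2277, 1195,  149,  433,  247,   29,   28,   28,   23,   27,  659,
        175,  107,    3,   42]), array([-0.01,  0.01,  0.03,  0.05,  0.07,  0.09,  0.11,  0.13,  0.15,
        0.17,  0.19,  0.21,  0.23,  0.25,  0.27,  0.29]))
top rim 508 ((505.17962646484375, -269.0037536621094), (182.00772094726562, 186.3258514404297), 40.40120315551758) [[375.0, -257.0], [496.0, -399.0], [635.0, -281.0], [514.0, -139.0]]
lid 1079
0.09 29 [[358.0, -274.0], [476.0, -413.0], [515.0, -380.0], [397.0, -241.0]]
0.11 28 [[356.0, -277.0], [504.0, -386.0], [535.0, -344.0], [388.0, -235.0]]
0.13 28 [[358.0, -274.0], [475.0, -413.0], [516.0, -378.0], [399.0, -239.0]]
0.15 23 [[359.0, -274.0], [509.0, -383.0], [537.0, -343.0], [388.0, -235.0]]
0.17 27 [[361.0, -273.0], [512.0, -376.0], [539.0, -336.0], [388.0, -233.0]]
0.19 659 [[357.0, -275.0], [476.0, -412.0], [518.0, -376.0], [399.0, -239.0]]
0.21 175 [[357.0, -276.0], [474.0, -411.0], [516.0, -374.0], [399.0, -240.0]]
0.23 107 [[360.0, -275.0], [473.0, -410.0], [495.0, -391.0], [382.0, -256.0]]
frost 286 ((482.10552978515625, 248.00331115722656), 
[... 625 characters left out ...]
[521.0, -378.0], [391.0, -232.0]]
0.13 180 [[345.0, -270.0], [472.0, -418.0], [518.0, -379.0], [390.0, -230.0]]
0.15 131 [[348.0, -269.0], [473.0, -416.0], [519.0, -377.0], [394.0, -230.0]]
0.17 93 [[351.0, -270.0], [476.0, -413.0], [519.0, -376.0], [395.0, -232.0]]
0.19 355 [[353.0, -272.0], [475.0, -411.0], [519.0, -372.0], [397.0, -233.0]]
0.21 137 [[353.0, -274.0], [477.0, -418.0], [508.0, -392.0], [384.0, -247.0]]
0.23 50 [[370.0, -281.0], [469.0, -400.0], [491.0, -381.0], [393.0, -263.0]]
0.25 44 [[411.0, -296.0], [460.0, -349.0], [468.0, -342.0], [419.0, -289.0]]
frost 432 ((496.62060546875, 249.03005981445312), 36.39853286743164) 0.07642589676230623 [0.4951057  0.24776486 0.06808837]
```

View pics/crop1.png

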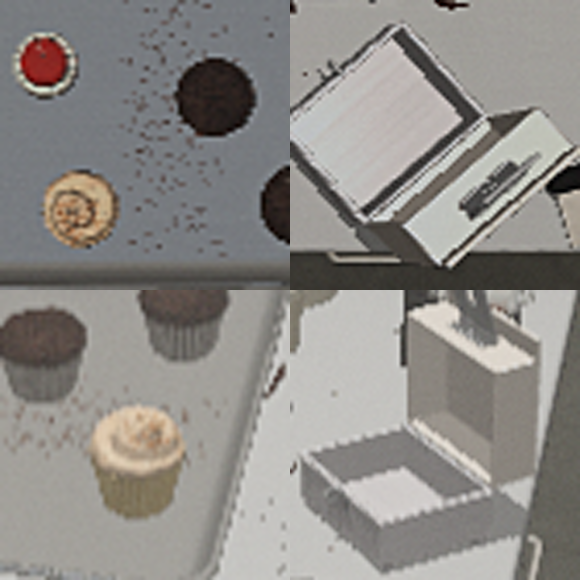

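The crop confirms the cream-frosted cupcake next to two plain ones, a carrier open towards +y, and the hasp sticking up off the lid. The carrier fit gives its centre at about (0.510, -0.265) and its x axis at about (-0.763, -0.648). If I turn the tool to yaw 0.705, its axes match the carrier's, so I set out with that yaw.

```bash
cat >> h.py <<'E'
C=np.array([.510,-.265,0]); YAW=np.pi-2.4355  # carrier centre; tool yaw (tool x = -carrier x)
def go(p,rot=None):
    t,R=tool(); R2=R if rot is None else rot
    print("shift",R.inv().apply(np.array(p)-t).round(4),"turn",(R.inv()*R2).as_rotvec().round(4))
def car(x,y,z):
    ex=np.array([-np.cos(YAW),-np.sin(YAW),0]);ey=np.array([np.sin(YAW),-np.cos(YAW),0]); return C+x*ex+y*ey+[0,0,z]
def down(lean=0): return Ro.from_euler('z',YAW)*Ro.from_euler('x',np.pi)*Ro.from_euler('y',lean)
E
R='{"x":-0.417,"y":-0.26,"z":0.0,"wz":2.178,"gripper":-1}'
python3 -m jog '[{"x":-0.417,"y":-0.26,"z":0.0,"wz":2.178,"gripper":-1},{"x":-0.417,"y":-0.26,"z":0.0,"wz":2.178,"gripper":-1},{"x":-0.417,"y":-0.26,"z":0.0,"wz":2.178,"gripper":-1},{"x":-0.417,"y":-0.26,"z":0.0,"wz":2.178,"gripper":-1},{"x":-0.417,"y":-0.26,"z":0.0,"wz":2.178,"gripper":-1},{"x":-0.417,"y":-0.26,"z":0.0,"wz":2.178,"gripper":-1},{"x":-0.417,"y":-0.26,"z":0.0,"wz":2.178,"gripper":-1},{"x":-0.417,"y":-0.26,"z":0.0,"wz":2.178,"gripper":-1},{"x":-0.417,"y":-0.26,"z":0.0,"wz":2.178,"gripper":-1},{"x":-0.417,"y":-0.26,"z":0.0,"wz":2.178,"gripper":-1}]'
python3 -c "
from h import *
print(down().as_euler('xyz'));go([.497,.246,.213],down())"
```

```text
[3.14159265 0.         0.70609265]
shift [-0.4175 -0.26    0.0009] turn [-0.     -0.      2.1767]validation failed for argument at $[0]...
```

```bash

python3 -m jog '[{"x":-0.417,"y":-0.26,"z":0.0,"wx":0.0,"wy":0.0,"wz":2.177,"gripper":-1.0},{"x":-0.417,"y":-0.26,"z":0.0,"wx":0.0,"wy":0.0,"wz":2.177,"gripper":-1.0},{"x":-0.417,"y":-0.26,"z":0.0,"wx":0.0,"wy":0.0,"wz":2.177,"gripper":-1.0},{"x":-0.417,"y":-0.26,"z":0.0,"wx":0.0,"wy":0.0,"wz":2.177,"gripper":-1.0},{"x":-0.417,"y":-0.26,"z":0.0,"wx":0.0,"wy":0.0,"wz":2.177,"gripper":-1.0},{"x":-0.417,"y":-0.26,"z":0.0,"wx":0.0,"wy":0.0,"wz":2.177,"gripper":-1.0},{"x":-0.417,"y":-0.26,"z":0.0,"wx":0.0,"wy":0.0,"wz":2.177,"gripper":-1.0},{"x":-0.417,"y":-0.26,"z":0.0,"wx":0.0,"wy":0.0,"wz":2.177,"gripper":-1.0},{"x":-0.417,"y":-0.26,"z":0.0,"wx":0.0,"wy":0.0,"wz":2.177,"gripper":-1.0},{"x":-0.417,"y":-0.26,"z":0.0,"wx":0.0,"wy":0.0,"wz":2.177,"gripper":-1.0}]'
python3 -c "
from h import *
go([.497,.246,.213],down())"
```

```text
time: 1.9
eef_pos: [0.4982, 0.244, 0.2141]
tool_rot: [3.141, -0.0, 1.376]
ft_force: [0.9, 0.7, -0.1]
opening: 0.091
shift [ 0.0018 -0.0015  0.0011] turn [ 5.000e-04 -3.000e-04  6.697e-01]
```

```bash

python3 -m jog '[{"x":0.0,"y":0.0,"z":0.0,"wx":0.0,"wy":0.0,"wz":0.67,"gripper":-1.0},{"x":0.0,"y":0.0,"z":0.0,"wx":0.0,"wy":0.0,"wz":0.67,"gripper":-1.0},{"x":0.0,"y":0.0,"z":0.0,"wx":0.0,"wy":0.0,"wz":0.67,"gripper":-1.0},{"x":0.0,"y":0.0,"z":0.0,"wx":0.0,"wy":0.0,"wz":0.67,"gripper":-1.0},{"x":0.0,"y":0.0,"z":0.0,"wx":0.0,"wy":0.0,"wz":0.67,"gripper":-1.0},{"x":0.0,"y":0.0,"z":0.0,"wx":0.0,"wy":0.0,"wz":0.67,"gripper":-1.0}]'
python3 - <<'E'
from h import *
m=camera_model("wrist"); p,d=camera("wrist"); cv2.imwrite("pics/w1.png",p)
print((-np.array(m["R"]).T@m["t"]).round(3),m["fx"],m["cx"],m["cy"])
find("frosted_cupcake","wrist")
r=regions_of("frosted_cupcake","wrist")
for k in r[:3]:
    M=k["pixels"]&(d>0); v,u=np.nonzero(M); print(k["confidence"],M.sum(),u.mean(),v.mean())
    th=np.hypot(u-m["cx"],v-m["cy"])/m["fx"]; ph=np.arctan2(v-m["cy"],u-m["cx"])
    z=d[v,u]; P=np.stack([z*np.tan(th)*np.cos(ph),z*np.tan(th)*np.sin(ph),z],-1)
    W=(P-np.array(m["t"]))@np.array(m["R"]); W=W[W[:,2]>.03]
    print(cv2.minEnclosingCircle((W[:,:2]*1000).astype(np.float32)),W.mean(0),np.percentile(W,[2,98],0),W[W[:,2]>.06].mean(0))
E
```

```text
time: 2.5
eef_pos: [0.4965, 0.2461, 0.214]
tool_rot: [3.142, -0.0, 0.712]
ft_force: [-0.8, 1.1, 0.9]
opening: 0.0915
[0.559 0.3   0.385] 325.19226210127806 284.1014177996931 210.43638547874073
wrist frosted_cupcake 0.97 [0.536 0.452 0.064]
wrist frosted_cupcake 0.93 [0.496 0.247 0.066]
wrist frosted_cupcake 0.86 [0.46  0.654 0.054]
wrist frosted_cupcake 0.64 [0.465 0.555 0.058]
0.89 2502 66.29816147082335 50.03597122302158
((460.70849609375, 567.2525024414062), 35.421112060546875) [0.46387475 0.55814125 0.0583039 ] [[0.43220746 0.53531564 0.0332587 ]
 [0.49238557 0.59236704 0.07052708]] [0.45961474 0.56413616 0.06421006]
0.88 3531 286.3814783347494 192.5284621920136
((497.8016662597656, 245.36643981933594), 36.244415283203125) [0.50044917 0.24742733 0.06311696] [[0.46786363 0.21521619 0.05242309]
 [0.53012994 0.27742816 0.07261995]] [0.49977198 0.24420944 0.06562574]
0.71 1579 26.98796706776441 15.318556048131729
((461.0557556152344, 671.877685546875), 33.11712646484375) [0.46147888 0.66319339 0.05644681] [[0.43419112 0.64662981 0.03226792]
 [0.487225   0.69896395 0.070431  ]] [0.4605773  0.67238539 0.06462612]
```

View pics/w1.png

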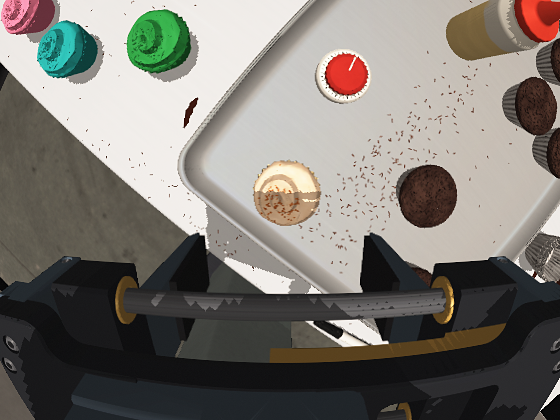

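The wrist view shows the frosted cupcake at (286,192), centred between the fingers and clear of everything. It measures (0.498, 0.245), within 1.5 mm of the tool. I descend and grip.

```bash

python3 -m jog '[{"x":0.0,"y":0.001,"z":0.05,"wx":0.0,"wy":0.0,"wz":0.0,"gripper":-1.0},{"x":0.0,"y":0.001,"z":0.09,"wx":0.0,"wy":0.0,"wz":0.0,"gripper":-1.0},{"x":0.0,"y":0.001,"z":0.13,"wx":0.0,"wy":0.0,"wz":0.0,"gripper":-1.0},{"x":0.0,"y":0.001,"z":0.16,"wx":0.0,"wy":0.0,"wz":0.0,"gripper":-1.0},{"x":0.0,"y":0.001,"z":0.185,"wx":0.0,"wy":0.0,"wz":0.0,"gripper":-1.0},{"x":0.0,"y":0.001,"z":0.2,"wx":0.0,"wy":0.0,"wz":0.0,"gripper":-1.0},{"x":0.0,"y":0.001,"z":0.2,"wx":0.0,"wy":0.0,"wz":0.0,"gripper":-1.0}]'
python3 -m jog '[{"x":0.0,"y":0.0,"z":0.0,"wx":0.0,"wy":0.0,"wz":0.0,"gripper":1.0},{"x":0.0,"y":0.0,"z":0.0,"wx":0.0,"wy":0.0,"wz":0.0,"gripper":1.0},{"x":0.0,"y":0.0,"z":0.0,"wx":0.0,"wy":0.0,"wz":0.0,"gripper":1.0},{"x":0.0,"y":0.0,"z":0.0,"wx":0.0,"wy":0.0,"wz":0.0,"gripper":1.0},{"x":0.0,"y":0.0,"z":0.0,"wx":0.0,"wy":0.0,"wz":0.0,"gripper":1.0},{"x":0.0,"y":0.0,"z":0.0,"wx":0.0,"wy":0.0,"wz":0.0,"gripper":1.0}]'
```

```text
time: 3.35
eef_pos: [0.4961, 0.245, 0.0121]
tool_rot: [-3.14, 0.003, 0.714]
ft_force: [-0.4, 0.8, 0.4]
opening: 0.0913
time: 3.95
eef_pos: [0.4979, 0.2456, 0.0149]
tool_rot: [3.141, -0.002, 0.713]
ft_force: [-0.4, 0.9, 8.6]
opening: 0.0713
```

```bash

python3 -m jog '[{"x":0.0,"y":0.0,"z":0.0,"wx":0.0,"wy":0.0,"wz":0.0,"gripper":1.0},{"x":0.0,"y":0.0,"z":0.0,"wx":0.0,"wy":0.0,"wz":0.0,"gripper":1.0},{"x":0.0,"y":0.0,"z":0.0,"wx":0.0,"wy":0.0,"wz":0.0,"gripper":1.0},{"x":0.0,"y":0.0,"z":0.0,"wx":0.0,"wy":0.0,"wz":0.0,"gripper":1.0}]'
python3 -m jog '[{"x":0.0,"y":0.0,"z":-0.01,"wx":0.0,"wy":0.0,"wz":0.0,"gripper":1.0},{"x":0.0,"y":0.0,"z":-0.02,"wx":0.0,"wy":0.0,"wz":0.0,"gripper":1.0},{"x":0.0,"y":0.0,"z":-0.03,"wx":0.0,"wy":0.0,"wz":0.0,"gripper":1.0},{"x":0.0,"y":0.0,"z":-0.03,"wx":0.0,"wy":0.0,"wz":0.0,"gripper":1.0}]'
python3 - <<'E'
from h import *
p,d=camera("wrist"); cv2.imwrite("pics/w2.png",p); find("frosted_cupcake","wrist"); print(get_obs()["ft_force"],get_obs()["opening"])
E
```

```text
time: 4.35
eef_pos: [0.4979, 0.2456, 0.0149]
tool_rot: [3.141, -0.002, 0.713]
ft_force: [-0.5, 1.1, 8.6]
opening: 0.0711
time: 4.75
eef_pos: [0.498, 0.2457, 0.0457]
tool_rot: [3.141, -0.002, 0.713]
ft_force: [0.2, -0.2, -1.0]
opening: 0.0714
wrist frosted_cupcake 0.81 [0.522 0.435 0.053]
wrist frosted_cupcake 0.78 [0.505 0.256 0.092]
wrist frosted_cupcake 0.48 [0.478 0.549 0.001]
[-0.57543256  0.39769061 -0.79133802] 0.07103791081499607
```

View pics/w2.png

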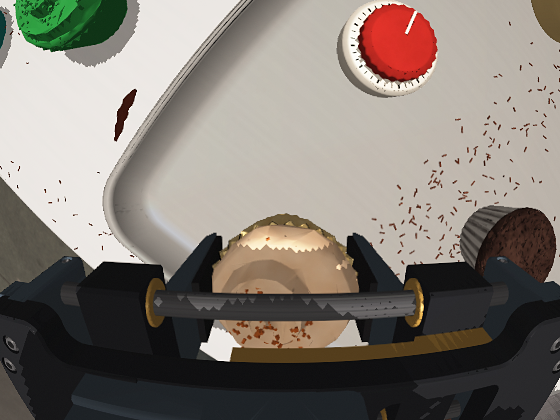

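The wrist view shows the cupcake upright between the pads at (285,290), lifted off the pan with light load at the wrist. Next I work out the transit.

```bash
python3 -c "
from h import *
go([.498,.246,.2]);go(car(-.01,.01,.2),down());go(car(-.01,.01,.026),down())"
```

```text
shift [ 0.001   0.     -0.1557] turn [0. 0. 0.]
shift [-0.3142  0.4045 -0.1558] turn [ 0.0003 -0.0008  0.0066]
shift [-0.3143  0.4045  0.0182] turn [ 0.0003 -0.0008  0.0066]
```

```bash

python3 -m jog '[{"x":0.0,"y":0.0,"z":-0.03,"wx":0.0,"wy":0.0,"wz":0.0,"gripper":1.0},{"x":0.0,"y":0.0,"z":-0.065,"wx":0.0,"wy":0.0,"wz":0.0,"gripper":1.0},{"x":0.0,"y":0.0,"z":-0.105,"wx":0.0,"wy":0.0,"wz":0.0,"gripper":1.0},{"x":-0.006,"y":0.008,"z":-0.135,"wx":0.0,"wy":0.0,"wz":0.0,"gripper":1.0},{"x":-0.018,"y":0.024,"z":-0.15,"wx":0.0,"wy":0.0,"wz":0.0,"gripper":1.0},{"x":-0.036,"y":0.048,"z":-0.155,"wx":0.0,"wy":0.0,"wz":0.0,"gripper":1.0},{"x":-0.06,"y":0.078,"z":-0.156,"wx":0.0,"wy":0.0,"wz":0.0,"gripper":1.0},{"x":-0.085,"y":0.11,"z":-0.156,"wx":0.0,"wy":0.0,"wz":0.0,"gripper":1.0},{"x":-0.11,"y":0.142,"z":-0.156,"wx":0.0,"wy":0.0,"wz":0.0,"gripper":1.0},{"x":-0.135,"y":0.174,"z":-0.156,"wx":0.0,"wy":0.0,"wz":0.0,"gripper":1.0}]'
python3 -m jog '[{"x":-0.025,"y":0.032,"z":0.0,"wx":0.0,"wy":0.0,"wz":0.007,"gripper":1.0},{"x":-0.05,"y":0.064,"z":0.0,"wx":0.0,"wy":0.0,"wz":0.007,"gripper":1.0},{"x":-0.075,"y":0.096,"z":0.0,"wx":0.0,"wy":0.0,"wz":0.007,"gripper":1.0},{"x":-0.1,"y":0.128,"z":0.0,"wx":0.0,"wy":0.0,"wz":0.007,"gripper":1.0},{"x":-0.122,"y":0.158,"z":0.0,"wx":0.0,"wy":0.0,"wz":0.007,"gripper":1.0},{"x":-0.143,"y":0.184,"z":0.0,"wx":0.0,"wy":0.0,"wz":0.007,"gripper":1.0},{"x":-0.16,"y":0.205,"z":0.0,"wx":0.0,"wy":0.0,"wz":0.007,"gripper":1.0},{"x":-0.172,"y":0.22,"z":0.0,"wx":0.0,"wy":0.0,"wz":0.007,"gripper":1.0},{"x":-0.179,"y":0.23,"z":0.0,"wx":0.0,"wy":0.0,"wz":0.007,"gripper":1.0},{"x":-0.179,"y":0.23,"z":0.0,"wx":0.0,"wy":0.0,"wz":0.007,"gripper":1.0}]'
python3 - <<'E'
from h import *
m=camera_model("wrist");p,d=camera("wrist"); cv2.imwrite("pics/w3.png",p)
for q in ("frosted_cupcake","carrier","staple","hasp_end","lid_lip","liners"): find(q,"wrist",2)
go(car(-.01,.01,.026),down()); print(get_obs()["opening"],get_obs()["joint_positions"])
# carrier rim fit
v,u=np.mgrid[:420,:560]; th=np.hypot(u-m["cx"],v-m["cy"])/m["fx"]; ph=np.arctan2(v-m["cy"],u-m["cx"])
P=np.stack([d*np.tan(th)*np.cos(ph),d*np.tan(th)*np.sin(ph),d],-1); W=(P-np.array(m["t"]))@np.array(m["R"])
W=W[d>0]; L=(W-C)@np.c_[car(1,0,0)-C,car(0,1,0)-C,[0,0,1]]
s=L[(L[:,2]>.058)&(L[:,2]<.07)&(abs(L[:,1])<.12)&(L[:,0]>-.12)&(L[:,0]<.1)]
print(len(s)); r=cv2.minAreaRect((s[:,:2]*1000).astype(np.float32)); print(cv2.boxPoints(r).round(1).tolist())
print([np.histogram(s[:,i],np.arange(-.11,.11,.01))[0].tolist() for i in (0,1)])
E
```

```text
time: 5.85
eef_pos: [0.5084, 0.0239, 0.1996]
tool_rot: [-3.141, 0.0, 0.713]
ft_force: [0.9, -0.5, -1.7]
opening: 0.0709
time: 6.85
eef_pos: [0.5239, -0.2664, 0.1996]
tool_rot: [-3.141, 0.0, 0.705]
ft_force: [-0.0, 1.1, -0.8]
opening: 0.0711
wrist frosted_cupcake 0.58 [ 0.53  -0.256  0.248]
wrist frosted_cupcake 0.51 [0.504 0.027 0.055]
wrist carrier 0.66 [ 0.517 -0.248  0.015]
wrist staple 0.91 [ 0.519 -0.251  0.012]
wrist lid_lip 0.68 [ 0.386 -0.304  0.12 ]
wrist liners 0.61 [ 0.679 -0.142  0.036]
shift [-0.0007  0.0012  0.174 ] turn [-0.0001 -0.0001  0.0006]
0.07116832027902611 [-5.69746398e-01  4.53785285e-01  1.45997699e+00  8.72497644e-05
  1.22788259e+00  2.94303401e-01]
3117
[[-120.80000305175781, 119.30000305175781], [-88.0999984741211, -115.30000305175781], [52.0, -95.69999694824219], [19.299999237060547, 138.89999389648438]]
[[0, 0, 39, 173, 1384, 166, 159, 163, 165, 163, 154, 144, 148, 107, 66, 53, 4, 0, 0, 0, 0], [0, 521, 422, 71, 75, 82, 76, 73, 77, 87, 187, 80, 87, 86, 81, 82, 69, 81, 78, 773, 0]]
```

View pics/w3.png

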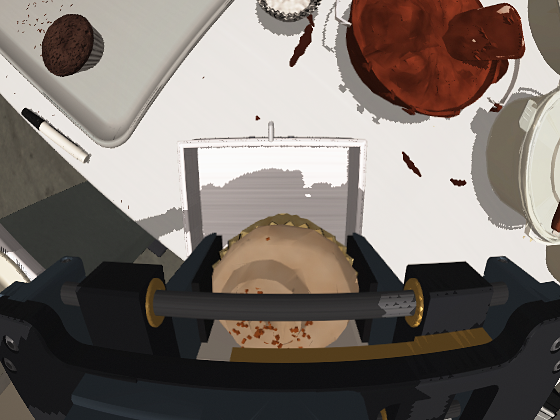

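The wrist view shows the cupcake over the open base. The front wall runs along row 142, the staple is at (271,130) and the side walls are at columns 185 and 355. The base fit agrees to within a few mm, so I lower the cupcake.

```bash

python3 -m jog '[{"x":0.0,"y":0.0,"z":0.03,"wx":0.0,"wy":0.0,"wz":0.0,"gripper":1.0},{"x":0.0,"y":0.0,"z":0.065,"wx":0.0,"wy":0.0,"wz":0.0,"gripper":1.0},{"x":0.0,"y":0.0,"z":0.1,"wx":0.0,"wy":0.0,"wz":0.0,"gripper":1.0},{"x":0.0,"y":0.0,"z":0.13,"wx":0.0,"wy":0.0,"wz":0.0,"gripper":1.0},{"x":0.0,"y":0.0,"z":0.15,"wx":0.0,"wy":0.0,"wz":0.0,"gripper":1.0},{"x":0.0,"y":0.0,"z":0.163,"wx":0.0,"wy":0.0,"wz":0.0,"gripper":1.0},{"x":0.0,"y":0.0,"z":0.168,"wx":0.0,"wy":0.0,"wz":0.0,"gripper":1.0},{"x":0.0,"y":0.0,"z":0.168,"wx":0.0,"wy":0.0,"wz":0.0,"gripper":1.0}]'
python3 -m jog '[{"x":0.0,"y":0.0,"z":0.003,"wx":0.0,"wy":0.0,"wz":0.0,"gripper":1.0},{"x":0.0,"y":0.0,"z":0.003,"wx":0.0,"wy":0.0,"wz":0.0,"gripper":1.0}]'
python3 -m jog '[{"x":0.0,"y":0.0,"z":0.002,"wx":0.0,"wy":0.0,"wz":0.0,"gripper":1.0},{"x":0.0,"y":0.0,"z":0.002,"wx":0.0,"wy":0.0,"wz":0.0,"gripper":1.0}]'
python3 -c "
from h import *
print(get_obs())"
```

```text
time: 8.0
eef_pos: [0.5239, -0.2655, 0.032]
tool_rot: [-3.142, 0.0, 0.706]
ft_force: [0.6, 0.1, -0.6]
opening: 0.0713
time: 8.2
eef_pos: [0.5242, -0.2658, 0.0295]
tool_rot: [3.14, -0.0, 0.706]
ft_force: [-0.2, 0.4, -1.6]
opening: 0.0707
time: 8.4
eef_pos: [0.5239, -0.2657, 0.0271]
tool_rot: [3.141, -0.0, 0.706]
ft_force: [-0.3, 0.1, -1.0]
opening: 0.0707
{'time': 8.4, 'joint_positions': array([-5.70942038e-01,  6.76012887e-01,  1.61601808e+00,  1.34228346e-05,
        8.49147954e-01,  2.94090772e-01]), 'qvel': array([-0.00097666, -0.00099399,  0.00159959,  0.00071361,  0.00515179,
        0.00032209]), 'effort': array([ 1.99018468e-03, -9.01755595e+01, -2.41605413e+01,  6.38978253e-02,
       -1.10276963e-01,  8.38192664e-04]), 'eef_pos': array([ 0.52390951, -0.26566705,  0.02712003]), 'tool_rot': array([ 3.14119961e+00, -1.29576540e-04,  7.05754677e-01]), 'ft_force': array([-0.30114532,  0.12824327, -0.99872872]), 'wrist_torque': array([-0.06900648,  0.14044051,  0.02716129]), 'opening': 0.07067750815132494}
```

```bash

python3 -m jog '[{"x":0.0,"y":0.0,"z":0.002,"wx":0.0,"wy":0.0,"wz":0.0,"gripper":1.0},{"x":0.0,"y":0.0,"z":0.002,"wx":0.0,"wy":0.0,"wz":0.0,"gripper":1.0}]'
python3 -m jog '[{"x":0.0,"y":0.0,"z":0.002,"wx":0.0,"wy":0.0,"wz":0.0,"gripper":1.0},{"x":0.0,"y":0.0,"z":0.002,"wx":0.0,"wy":0.0,"wz":0.0,"gripper":1.0}]'
```

```text
time: 8.6
eef_pos: [0.524, -0.2657, 0.025]
tool_rot: [3.141, -0.0, 0.706]
ft_force: [0.3, -0.1, -0.9]
opening: 0.0715
time: 8.8
eef_pos: [0.5241, -0.2658, 0.0242]
tool_rot: [3.14, -0.0, 0.706]
ft_force: [-5.0, 4.0, 24.5]
opening: 0.0715
```

Contact at 24 N. I ease off 1 mm, open, let it settle and rise.

```bash

python3 -m jog '[{"x":0.0,"y":0.0,"z":-0.001,"wx":0.0,"wy":0.0,"wz":0.0,"gripper":1.0},{"x":0.0,"y":0.0,"z":-0.001,"wx":0.0,"wy":0.0,"wz":0.0,"gripper":-1.0},{"x":0.0,"y":0.0,"z":-0.001,"wx":0.0,"wy":0.0,"wz":0.0,"gripper":-1.0},{"x":0.0,"y":0.0,"z":-0.001,"wx":0.0,"wy":0.0,"wz":0.0,"gripper":-1.0},{"x":0.0,"y":0.0,"z":-0.001,"wx":0.0,"wy":0.0,"wz":0.0,"gripper":-1.0},{"x":0.0,"y":0.0,"z":-0.001,"wx":0.0,"wy":0.0,"wz":0.0,"gripper":-1.0},{"x":0.0,"y":0.0,"z":-0.01,"wx":0.0,"wy":0.0,"wz":0.0,"gripper":-1.0},{"x":0.0,"y":0.0,"z":-0.03,"wx":0.0,"wy":0.0,"wz":0.0,"gripper":-1.0}]'
python3 -m jog '[{"x":0.0,"y":0.0,"z":-0.035,"wx":0.0,"wy":0.0,"wz":0.0,"gripper":-1.0},{"x":0.0,"y":0.0,"z":-0.075,"wx":0.0,"wy":0.0,"wz":0.0,"gripper":-1.0},{"x":0.0,"y":0.0,"z":-0.12,"wx":0.0,"wy":0.0,"wz":0.0,"gripper":-1.0},{"x":0.0,"y":0.0,"z":-0.17,"wx":0.0,"wy":0.0,"wz":0.0,"gripper":-1.0},{"x":0.03,"y":0.0,"z":-0.215,"wx":0.0,"wy":0.0,"wz":0.0,"gripper":-1.0},{"x":0.07,"y":0.0,"z":-0.24,"wx":0.0,"wy":0.0,"wz":0.0,"gripper":-1.0},{"x":0.07,"y":0.0,"z":-0.24,"wx":0.0,"wy":0.0,"wz":0.0,"gripper":-1.0}]'
python3 - <<'E'
from h import *
m=camera_model("wrist");p,d=camera("wrist"); cv2.imwrite("pics/w4.png",p)
for q in ("frosted_cupcake","staple","hasp_end","lid_lip","carrier"): find(q,"wrist",2)
v,u=np.mgrid[:420,:560]; th=np.hypot(u-m["cx"],v-m["cy"])/m["fx"]; ph=np.arctan2(v-m["cy"],u-m["cx"])
P=np.stack([d*np.tan(th)*np.cos(ph),d*np.tan(th)*np.sin(ph),d],-1); W=(P-np.array(m["t"]))@np.array(m["R"])
W=W[d>0]; L=(W-C)@np.c_[car(1,0,0)-C,car(0,1,0)-C,[0,0,1]]
def pr(n,s): print(n,len(s),(np.percentile(s,[1,5,50,95,99],0)*1000).round(1).tolist() if len(s) else '')
z=(L[:,2]>.058)&(L[:,2]<.072)
pr("front",L[z&(abs(L[:,0]+.068)<.012)&(abs(L[:,1])<.07)]); f=L[z&(abs(L[:,0]+.066)<.012)&(abs(L[:,1])<.07)]; print("slope",np.polyfit(f[:,1],f[:,0],1))
pr("y-",L[z&(abs(L[:,1]+.09)<.02)&(abs(L[:,0])<.055)]);pr("y+",L[z&(abs(L[:,1]-.09)<.02)&(abs(L[:,0])<.055)])
pr("staple",L[(L[:,0]<-.076)&(L[:,0]>-.1)&(abs(L[:,1])<.03)&(L[:,2]>.04)])
pr("cup",L[(abs(L[:,0])<.06)&(abs(L[:,1])<.07)&(L[:,2]>.07)&(L[:,2]<.1)])
lid=L[(L[:,0]>.04)&(L[:,2]>.19)&(L[:,2]<.35)&(abs(L[:,1])<.1)]; pr("lid",lid)
E
```

```text
time: 9.6
eef_pos: [0.5231, -0.2651, 0.0525]
tool_rot: [-3.139, 0.001, 0.706]
ft_force: [0.3, 0.0, 0.3]
opening: 0.091
time: 10.3
eef_pos: [0.581, -0.2182, 0.2981]
tool_rot: [3.135, -0.004, 0.708]
ft_force: [-0.4, -0.4, -0.7]
opening: 0.091
wrist frosted_cupcake 0.78 [ 0.517 -0.265  0.07 ]
wrist staple 0.59 [ 0.464 -0.284  0.05 ]
wrist lid_lip 0.63 [ 0.411 -0.323  0.117]
wrist carrier 0.89 [ 0.464 -0.28   0.048]
front 716 [[-77.7, -68.3, 58.4], [-70.5, -62.6, 60.3], [-67.4, -2.8, 64.3], [-63.4, 61.9, 66.0], [-63.3, 68.1, 66.4]]
slope [ 0.00337511 -0.06717937]
y- 438 [[-53.9, -96.3, 58.2], [-50.1, -95.6, 59.5], [-6.1, -91.0, 64.2], [48.3, -88.4, 65.9], [52.9, -87.9, 66.7]]
y+ 432 [[-54.1, 81.1, 58.6], [-50.3, 81.4, 59.9], [-4.9, 84.3, 64.2], [47.2, 88.5, 66.0], [53.7, 88.9, 66.7]]
staple 49 [[-100.0, -5.5, 53.6], [-99.8, -5.4, 57.7], [-83.6, -2.8, 64.5], [-76.7, 29.9, 419.8], [-76.5, 30.0, 420.0]]
cup 1557 [[-38.9, -17.4, 70.2], [-34.6, -13.5, 71.1], [-11.9, 11.3, 75.0], [13.7, 34.8, 82.0], [17.6, 38.8, 83.6]]
lid 1090 [[66.3, -92.1, 191.8], [67.0, -89.4, 200.7], [72.6, -47.7, 205.1], [81.7, -7.2, 206.3], [82.7, 83.3, 206.7]]
```

View pics/w4.png

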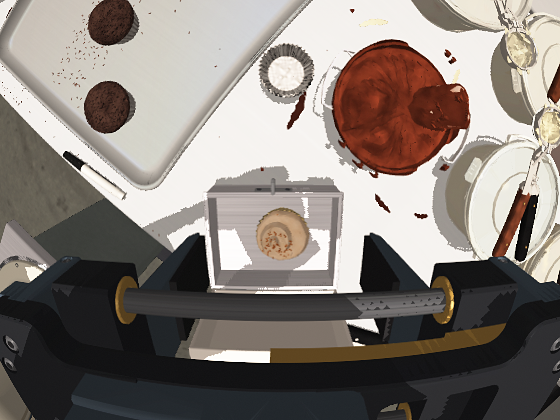

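The cupcake stands upright in the base at (285,235). The base's y centre measures -3 mm off, so I correct it. Next I move over the lid to behind it with the fingers shut.

```bash
sed -i 's/^C=np.array.*; YAW/C=np.array([.508,-.2627,0]); YAW/' h.py; python3 -c "
from h import *
go(car(-.05,0,.36),down());go(car(.17,0,.36),down());go(car(.17,0,.215),down())"
```

```text
shift [-0.0292 -0.0122 -0.0679] turn [-0.0018  0.0009 -0.0012]
shift [-0.2492 -0.0119 -0.0677] turn [-0.0018  0.0009 -0.0012]
shift [-0.249  -0.0117  0.0773] turn [-0.0018  0.0009 -0.0012]
```

```bash

python3 -m jog '[{"x":0.0,"y":-0.004,"z":-0.04,"wx":0.0,"wy":0.0,"wz":0.0,"gripper":1.0},{"x":-0.02,"y":-0.012,"z":-0.068,"wx":0.0,"wy":0.0,"wz":0.0,"gripper":1.0},{"x":-0.06,"y":-0.012,"z":-0.068,"wx":0.0,"wy":0.0,"wz":0.0,"gripper":1.0},{"x":-0.1,"y":-0.012,"z":-0.068,"wx":0.0,"wy":0.0,"wz":0.0,"gripper":1.0},{"x":-0.14,"y":-0.012,"z":-0.068,"wx":0.0,"wy":0.0,"wz":0.0,"gripper":1.0},{"x":-0.18,"y":-0.012,"z":-0.068,"wx":0.0,"wy":0.0,"wz":0.0,"gripper":1.0},{"x":-0.22,"y":-0.012,"z":-0.068,"wx":0.0,"wy":0.0,"wz":0.0,"gripper":1.0},{"x":-0.245,"y":-0.012,"z":-0.068,"wx":0.0,"wy":0.0,"wz":0.0,"gripper":1.0},{"x":-0.249,"y":-0.012,"z":-0.068,"wx":0.0,"wy":0.0,"wz":0.0,"gripper":1.0},{"x":-0.249,"y":-0.012,"z":-0.068,"wx":0.0,"wy":0.0,"wz":0.0,"gripper":1.0}]'
python3 - <<'E'
from h import *
m=camera_model("wrist");p,d=camera("wrist"); cv2.imwrite("pics/w5.png",p)
for q in ("hasp_end","lid_lip"): find(q,"wrist",2)
v,u=np.mgrid[:420,:560]; th=np.hypot(u-m["cx"],v-m["cy"])/m["fx"]; ph=np.arctan2(v-m["cy"],u-m["cx"])
P=np.stack([d*np.tan(th)*np.cos(ph),d*np.tan(th)*np.sin(ph),d],-1); W=(P-np.array(m["t"]))@np.array(m["R"])
W=W[d>0]; L=(W-C)@np.c_[car(1,0,0)-C,car(0,1,0)-C,[0,0,1]]
for z in np.arange(.19,.30,.01):
    s=L[(abs(L[:,2]-z-.005)<.005)&(abs(L[:,0]-.09)<.055)&(abs(L[:,1])<.1)]
    if len(s)>3: print(round(z,2),len(s),(np.percentile(s,[2,50,98],0)*1000).round().tolist())
go(car(.17,0,.215),down())
E
```

```text
time: 11.6
eef_pos: [0.3789, -0.3729, 0.3605]
tool_rot: [-3.141, -0.0, 0.704]
ft_force: [0.6, 0.1, 0.0]
opening: 0.0145
wrist hasp_end 0.67 [ 0.444 -0.324  0.258]
wrist lid_lip 0.72 [ 0.434 -0.325  0.209]
0.2 6366 [[68.0, -87.0, 204.0], [92.0, 1.0, 206.0], [116.0, 86.0, 208.0]]
0.21 233 [[104.0, -35.0, 210.0], [106.0, -2.0, 213.0], [107.0, 33.0, 220.0]]
0.22 475 [[100.0, -83.0, 220.0], [104.0, -5.0, 229.0], [123.0, 83.0, 230.0]]
0.23 1522 [[97.0, -85.0, 230.0], [118.0, -2.0, 232.0], [122.0, 82.0, 239.0]]
0.24 288 [[93.0, -33.0, 240.0], [95.0, 0.0, 244.0], [96.0, 32.0, 250.0]]
0.25 214 [[90.0, -34.0, 250.0], [92.0, 6.0, 255.0], [93.0, 33.0, 260.0]]
0.26 316 [[87.0, -34.0, 260.0], [88.0, -3.0, 266.0], [91.0, 33.0, 270.0]]
0.27 79 [[82.0, -34.0, 270.0], [87.0, -2.0, 271.0], [87.0, 34.0, 280.0]]
0.28 641 [[81.0, -34.0, 281.0], [84.0, -1.0, 283.0], [86.0, 33.0, 284.0]]
shift [-0.002  -0.0002  0.1457] turn [-0.0005 -0.0002  0.0004]
```

View pics/w5.png

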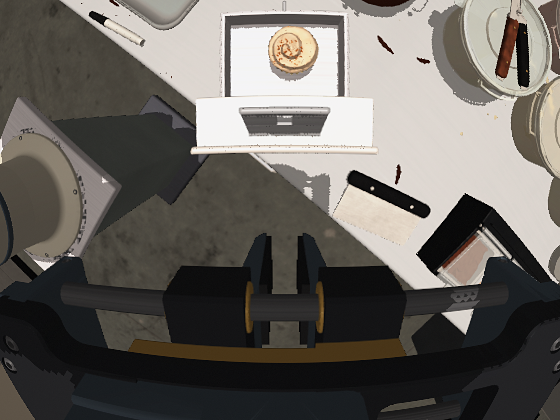

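The wrist view from above shows the lid near upright, its lip at row 150 and the hasp sticking up at (285,122), with the cupcake inside at (292,48). The strap's top is at z 0.284 and the lip at x 0.12. I drop in behind the lid, then follow its arc.

```bash

python3 -m jog '[{"x":-0.002,"y":0.0,"z":0.04,"wx":0.0,"wy":0.0,"wz":0.0,"gripper":1.0},{"x":-0.002,"y":0.0,"z":0.085,"wx":0.0,"wy":0.0,"wz":0.0,"gripper":1.0},{"x":-0.002,"y":0.0,"z":0.125,"wx":0.0,"wy":0.0,"wz":0.0,"gripper":1.0},{"x":-0.002,"y":0.0,"z":0.146,"wx":0.0,"wy":0.0,"wz":0.0,"gripper":1.0},{"x":-0.002,"y":0.0,"z":0.146,"wx":0.0,"wy":0.0,"wz":0.0,"gripper":1.0}]'
python3 -m jog '[{"x":0.015,"y":0.0,"z":0.002,"wx":0.0,"wy":0.0,"wz":0.0,"gripper":1.0},{"x":0.028,"y":0.0,"z":0.003,"wx":0.0,"wy":0.0,"wz":0.0,"gripper":1.0},{"x":0.047,"y":0.0,"z":0.0,"wx":0.0,"wy":0.0,"wz":0.0,"gripper":1.0},{"x":0.067,"y":0.0,"z":-0.003,"wx":0.0,"wy":0.0,"wz":0.0,"gripper":1.0},{"x":0.087,"y":0.0,"z":-0.003,"wx":0.0,"wy":0.0,"wz":0.0,"gripper":1.0},{"x":0.108,"y":0.0,"z":-0.002,"wx":0.0,"wy":0.0,"wz":0.0,"gripper":1.0},{"x":0.108,"y":0.0,"z":-0.002,"wx":0.0,"wy":0.0,"wz":0.0,"gripper":1.0}]'
python3 -c "
from h import *
print(get_obs()['ft_force']);go(car(.023,0,.206),down())"
```

```text
time: 12.25
eef_pos: [0.3779, -0.3719, 0.2122]
tool_rot: [-3.136, -0.0, 0.707]
ft_force: [-0.4, 0.5, -0.0]
opening: 0.0008
time: 12.95
eef_pos: [0.463, -0.302, 0.2182]
tool_rot: [3.139, -0.001, 0.709]
ft_force: [-0.9, 0.3, 0.4]
opening: 0.0001
[-0.86580637  0.26683311  0.40645437]
shift [ 0.0367 -0.0007  0.0122] turn [ 0.0022 -0.0009  0.0025]
```

```bash

python3 -m jog '[{"x":0.02,"y":0.0,"z":0.004,"wx":0.0,"wy":0.0,"wz":0.0,"gripper":1.0},{"x":0.039,"y":0.0,"z":0.011,"wx":0.0,"wy":0.0,"wz":0.0,"gripper":1.0},{"x":0.057,"y":0.0,"z":0.02,"wx":0.0,"wy":0.0,"wz":0.0,"gripper":1.0},{"x":0.074,"y":0.0,"z":0.032,"wx":0.0,"wy":0.0,"wz":0.0,"gripper":1.0},{"x":0.089,"y":0.0,"z":0.046,"wx":0.0,"wy":0.0,"wz":0.0,"gripper":1.0},{"x":0.102,"y":0.0,"z":0.061,"wx":0.0,"wy":0.0,"wz":0.0,"gripper":1.0}]'
python3 - <<'E'
from h import *
p,d=camera("side"); cv2.imwrite("pics/s6.png",cv2.resize(p[90:220,260:420],None,fx=4,fy=4))
print(get_obs()['ft_force']);go(car(-.0535,0,.133),down());go(car(-.059,0,.121),down())
E
```

```text
time: 13.55
eef_pos: [0.5391, -0.2371, 0.1552]
tool_rot: [3.141, -0.0, 0.706]
ft_force: [-0.3, -2.0, 1.0]
opening: 0.0004
[-1.6847623   1.81824114 -3.02990292]
shift [0.0122 0.0006 0.0196] turn [-0.0024  0.0002  0.0004]
shift [0.0177 0.0006 0.0316] turn [-0.0024  0.0002  0.0004]
```

View pics/s6.png

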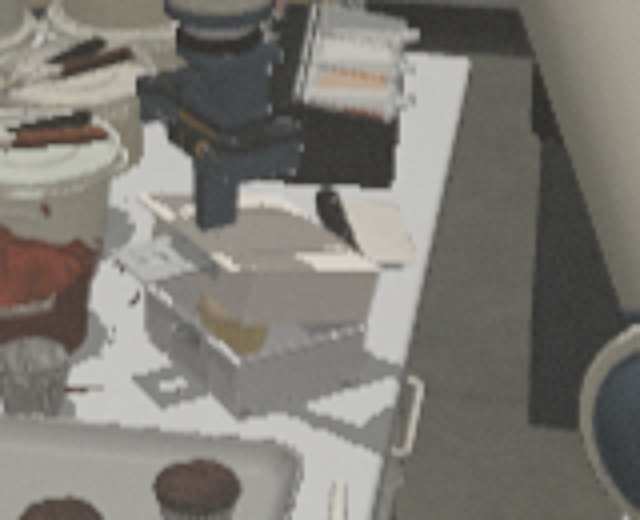

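The side crop shows the lid at about 15°, the fingers on its top at (215,205), the hasp out at (160,258) and the cupcake inside. I push it the rest of the way down.

```bash

python3 -m jog '[{"x":0.006,"y":0.0,"z":0.009,"wx":0.0,"wy":0.0,"wz":0.0,"gripper":1.0},{"x":0.012,"y":0.0,"z":0.018,"wx":0.0,"wy":0.0,"wz":0.0,"gripper":1.0},{"x":0.016,"y":0.0,"z":0.025,"wx":0.0,"wy":0.0,"wz":0.0,"gripper":1.0},{"x":0.018,"y":0.0,"z":0.03,"wx":0.0,"wy":0.0,"wz":0.0,"gripper":1.0},{"x":0.018,"y":0.0,"z":0.032,"wx":0.0,"wy":0.0,"wz":0.0,"gripper":1.0},{"x":0.018,"y":0.0,"z":0.032,"wx":0.0,"wy":0.0,"wz":0.0,"gripper":1.0}]'
python3 -m jog '[{"x":0.0,"y":0.0,"z":0.001,"wx":0.0,"wy":0.0,"wz":0.0,"gripper":1.0},{"x":0.0,"y":0.0,"z":0.001,"wx":0.0,"wy":0.0,"wz":0.0,"gripper":1.0}]'
```

```text
time: 14.2
eef_pos: [0.5516, -0.2261, 0.1238]
tool_rot: [-3.141, 0.0, 0.706]
ft_force: [-0.4, -0.0, 0.4]
opening: 0.0004
time: 14.4
eef_pos: [0.5518, -0.2262, 0.1231]
tool_rot: [3.141, -0.0, 0.706]
ft_force: [0.3, 0.1, 0.4]
opening: 0.0006
```

```bash

python3 -m jog '[{"x":0.0,"y":0.0,"z":0.001,"wx":0.0,"wy":0.0,"wz":0.0,"gripper":1.0},{"x":0.0,"y":0.0,"z":0.002,"wx":0.0,"wy":0.0,"wz":0.0,"gripper":1.0},{"x":0.0,"y":0.0,"z":0.002,"wx":0.0,"wy":0.0,"wz":0.0,"gripper":1.0}]'
python3 -m jog '[{"x":0.0,"y":0.0,"z":0.001,"wx":0.0,"wy":0.0,"wz":0.0,"gripper":1.0},{"x":0.0,"y":0.0,"z":0.001,"wx":0.0,"wy":0.0,"wz":0.0,"gripper":1.0}]'
```

```text
time: 14.7
eef_pos: [0.552, -0.2261, 0.1212]
tool_rot: [3.141, -0.0, 0.706]
ft_force: [-0.4, 0.1, 3.9]
opening: 0.0007
time: 14.9
eef_pos: [0.5521, -0.2261, 0.1211]
tool_rot: [3.14, -0.0, 0.706]
ft_force: [-3.6, 3.7, 18.9]
opening: 0.0005
```

The lid is firmly down: top at z 0.121 with 19 N back. Next come the retreat to the front and a 33° lean, with the fingers part open to straddle the staple.

```bash
python3 -c "
from h import *
go(car(-.06,0,.22));go(car(-.17,0,.22),down(-.576))
print((down(-.576).apply([0,0,1])@np.c_[car(1,0,0)-C,car(0,1,0)-C,[0,0,1]]).round(3))"
```

```text
shift [ 0.0027 -0.0006 -0.0989] turn [0. 0. 0.]
shift [ 0.1127 -0.0006 -0.0989] turn [ 1.000e-03 -5.764e-01 -5.000e-04]
[ 0.545  0.    -0.839]
```

```bash

python3 -m jog '[{"x":0.0,"y":0.0,"z":-0.02,"wx":0.0,"wy":0.0,"wz":0.0,"gripper":1.0},{"x":0.0,"y":0.0,"z":-0.06,"wx":0.0,"wy":0.0,"wz":0.0,"gripper":1.0},{"x":0.02,"y":0.0,"z":-0.099,"wx":0.0,"wy":0.0,"wz":0.0,"gripper":0.3},{"x":0.05,"y":0.0,"z":-0.099,"wx":0.0,"wy":-0.14,"wz":0.0,"gripper":0.3},{"x":0.08,"y":0.0,"z":-0.099,"wx":0.0,"wy":-0.28,"wz":0.0,"gripper":0.3},{"x":0.113,"y":0.0,"z":-0.099,"wx":0.0,"wy":-0.42,"wz":0.0,"gripper":0.3},{"x":0.113,"y":0.0,"z":-0.099,"wx":0.0,"wy":-0.56,"wz":0.0,"gripper":0.3},{"x":0.113,"y":0.0,"z":-0.099,"wx":0.0,"wy":-0.576,"wz":0.0,"gripper":0.3},{"x":0.113,"y":0.0,"z":-0.099,"wx":0.0,"wy":-0.576,"wz":0.0,"gripper":0.3},{"x":0.113,"y":0.0,"z":-0.099,"wx":0.0,"wy":-0.576,"wz":0.0,"gripper":0.3}]'
python3 - <<'E'
from h import *
m=camera_model("wrist");p,d=camera("wrist"); cv2.imwrite("pics/w7.png",p)
for q in ("hasp_end","lid_lip","liners","staple"): find(q,"wrist",2)
v,u=np.mgrid[:420,:560]; th=np.hypot(u-m["cx"],v-m["cy"])/m["fx"]; ph=np.arctan2(v-m["cy"],u-m["cx"])
P=np.stack([d*np.tan(th)*np.cos(ph),d*np.tan(th)*np.sin(ph),d],-1); W=(P-np.array(m["t"]))@np.array(m["R"])
A=np.c_[car(1,0,0)-C,car(0,1,0)-C,[0,0,1]]
L=(W[d>0]-C)@A
def pr(n,s): print(n,len(s),(np.percentile(s,[1,50,99],0)*1000).round(1).tolist() if len(s) else '')
top=L[(L[:,2]>.11)&(L[:,2]<.135)&(abs(L[:,1])<.1)&(L[:,0]>-.12)&(L[:,0]<.13)]; pr("top",top); 
k=top[:,0]<0
print("slope",np.polyfit(top[:,0],top[:,2],1))
pr("hasp",L[(L[:,0]<-.1)&(L[:,0]>-.17)&(abs(L[:,1])<.05)&(L[:,2]>.03)&(L[:,2]<.11)])
pr("liners",L[(L[:,0]<-.16)&(L[:,0]>-.3)&(abs(L[:,1])<.08)&(L[:,2]>.03)&(L[:,2]<.08)])
t,R=tool(); print("tcp",((t-C)@A).round(4), get_obs()["opening"])
for q in ((-.142,.1),(-.142,.075),(-.133,.057),(-.12,.045),(-.1045,.038),(-.0905,.035)): go(car(q[0],0,q[1]),down(-.576))
E
```

```text
time: 15.9
eef_pos: [0.6374, -0.1537, 0.2195]
tool_rot: [3.141, 0.573, 0.704]
ft_force: [-0.0, -0.3, -0.3]
opening: 0.032
wrist hasp_end 0.98 [ 0.6   -0.194  0.093]
wrist hasp_end 0.36 [ 0.69  -0.133  0.037]
wrist lid_lip 0.66 [ 0.571 -0.212  0.125]
wrist lid_lip 0.62 [ 0.6   -0.191  0.098]
wrist liners 0.94 [ 0.688 -0.133  0.037]
wrist staple 0.89 [ 0.57  -0.211  0.12 ]
top 9119 [[-94.0, -87.3, 116.2], [-57.9, 0.3, 121.1], [65.4, 87.4, 122.3]]
slope [0.00706838 0.12124314]
hasp 2974 [[-146.2, -34.4, 83.9], [-125.7, -1.0, 89.3], [-100.5, 33.8, 97.2]]
liners 3592 [[-260.2, -16.2, 30.7], [-209.6, 26.9, 51.8], [-169.7, 79.6, 79.3]]
tcp [-0.1693  0.001   0.22  ] 0.032110900480639554
shift [ 0.0423 -0.0011  0.1155] turn [-0.0001 -0.0017 -0.002 ]
shift [ 0.0559 -0.0011  0.1365] turn [-0.0001 -0.0017 -0.002 ]
shift [ 0.0581 -0.0011  0.1565] turn [-0.0001 -0.0017 -0.002 ]
shift [ 0.0537 -0.0011  0.1737] turn [-0.0001 -0.0017 -0.002 ]
shift [ 0.0445 -0.0011  0.188 ] turn [-0.0001 -0.0017 -0.002 ]
shift [ 0.0344 -0.001   0.1981] turn [-0.0001 -0.0017 -0.002 ]
```

View pics/w7.png

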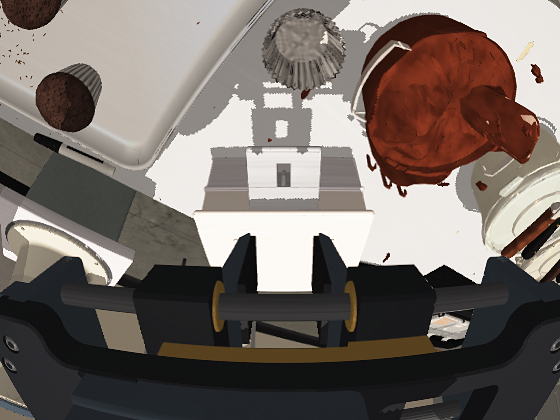

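The wrist view shows the lid flat and shut (top z 0.121) and the strap's slot at (284,175), centred between the fingers. The liners are at (305,45) and the pot at (445,95). Before pushing I check whether the gripper body clears the pot and liners.

```bash
python3 - <<'E'
from h import *
d=np.load("top0.npy");P=cloud("top",d)[d>0];d=np.load("side0.npy");P=np.vstack([P,cloud("side",d)[d>0]])
A=np.c_[car(1,0,0)-C,car(0,1,0)-C,[0,0,1]]
L=(P-C)@A; P=P[(P[:,2]>.02)&(np.linalg.norm(P-C,axis=1)<.5)&~((L[:,0]>-.11)&(abs(L[:,1])<.1))]
for q in ((-.163,.15),(-.142,.1),(-.142,.075),(-.12,.045),(-.0905,.035)):
    Q=down(-.576).inv().apply(P-car(q[0],0,q[1]))
    dx=np.maximum(abs(Q[:,0]-.03)-.07,0);dy=np.maximum(abs(Q[:,1])-.09,0);dz=np.maximum(np.maximum(-.079-0-(-Q[:,2])*0+Q[:,2]*1+0,0),0)
    dz=np.maximum(Q[:,2]+.079,0)
    dist=np.sqrt(dx**2+dy**2+dz**2); i=dist.argmin(); print(q,dist[i].round(3),Q[i].round(3),((P[i]-C)@A).round(3))
E
```

```text
(-0.163, 0.15) 0.085 [0.099 0.08  0.006] [-0.243  0.08   0.091]
(-0.142, 0.1) 0.031 [ 0.089  0.08  -0.048] [-0.243  0.08   0.091]
(-0.142, 0.075) 0.01 [ 0.076  0.08  -0.069] [-0.243  0.08   0.091]
(-0.12, 0.045) 0.0 [ 0.085  0.087 -0.105] [-0.249  0.087  0.086]
(-0.0905, 0.035) 0.0 [ 0.097  0.08  -0.13 ] [-0.243  0.08   0.091]
```

The closest point is the pot's rim. It comes near only my padded camera zone, at its corner. The real body half-width (38 mm) keeps about 47 mm clear, so I push the hasp.

```bash

python3 -m jog '[{"x":0.015,"y":-0.001,"z":0.04,"wx":0.0,"wy":0.0,"wz":0.0,"gripper":0.3},{"x":0.03,"y":-0.001,"z":0.08,"wx":0.0,"wy":0.0,"wz":0.0,"gripper":0.3},{"x":0.042,"y":-0.001,"z":0.115,"wx":0.0,"wy":0.0,"wz":0.0,"gripper":0.3},{"x":0.05,"y":-0.001,"z":0.126,"wx":0.0,"wy":0.0,"wz":0.0,"gripper":0.3},{"x":0.056,"y":-0.001,"z":0.136,"wx":0.0,"wy":0.0,"wz":0.0,"gripper":0.3},{"x":0.057,"y":-0.001,"z":0.146,"wx":0.0,"wy":0.0,"wz":0.0,"gripper":0.3},{"x":0.058,"y":-0.001,"z":0.156,"wx":0.0,"wy":0.0,"wz":0.0,"gripper":0.3},{"x":0.058,"y":-0.001,"z":0.156,"wx":0.0,"wy":0.0,"wz":0.0,"gripper":0.3}]'
python3 -m jog '[{"x":-0.002,"y":0.0,"z":0.009,"wx":0.0,"wy":0.0,"wz":0.0,"gripper":0.3},{"x":-0.004,"y":0.0,"z":0.017,"wx":0.0,"wy":0.0,"wz":0.0,"gripper":0.3},{"x":-0.009,"y":0.0,"z":0.025,"wx":0.0,"wy":0.0,"wz":0.0,"gripper":0.3},{"x":-0.0135,"y":0.0,"z":0.0315,"wx":0.0,"wy":0.0,"wz":0.0,"gripper":0.3},{"x":-0.0135,"y":0.0,"z":0.0315,"wx":0.0,"wy":0.0,"wz":0.0,"gripper":0.3}]'
python3 -c "
from h import *
A=np.c_[car(1,0,0)-C,car(0,1,0)-C,[0,0,1]];t,R=tool();print(((t-C)@A).round(4),get_obs()['ft_force'])
go(car(-.0905,0,.035),down(-.576))"
```

```text
time: 16.95
eef_pos: [0.6091, -0.1758, 0.0563]
tool_rot: [-3.141, 0.576, 0.706]
ft_force: [-0.4, 0.5, 0.2]
opening: 0.0322
time: 17.45
eef_pos: [0.5867, -0.1947, 0.0372]
tool_rot: [-3.141, 0.577, 0.705]
ft_force: [0.6, -0.1, 0.5]
opening: 0.032
[-0.104  -0.0007  0.0372] [ 0.63293043 -0.07698624  0.53931758]
shift [-0.0101  0.0007  0.0092] turn [-0.0014  0.0009 -0.0005]
```

```bash

python3 -m jog '[{"x":-0.004,"y":0.001,"z":0.0035,"wx":0.0,"wy":0.0,"wz":0.0,"gripper":0.3},{"x":-0.007,"y":0.001,"z":0.0065,"wx":0.0,"wy":0.0,"wz":0.0,"gripper":0.3},{"x":-0.01,"y":0.001,"z":0.009,"wx":0.0,"wy":0.0,"wz":0.0,"gripper":0.3},{"x":-0.01,"y":0.001,"z":0.009,"wx":0.0,"wy":0.0,"wz":0.0,"gripper":0.3}]'
python3 -m jog '[{"x":-0.001,"y":0.0,"z":0.0005,"wx":0.0,"wy":0.0,"wz":0.0,"gripper":0.3},{"x":-0.001,"y":0.0,"z":0.0005,"wx":0.0,"wy":0.0,"wz":0.0,"gripper":0.3}]'
python3 -m jog '[{"x":-0.001,"y":0.0,"z":0.0005,"wx":0.0,"wy":0.0,"wz":0.0,"gripper":0.3},{"x":-0.001,"y":0.0,"z":0.0005,"wx":0.0,"wy":0.0,"wz":0.0,"gripper":0.3}]'
python3 -c "
from h import *
A=np.c_[car(1,0,0)-C,car(0,1,0)-C,[0,0,1]];t,R=tool();print(((t-C)@A).round(4),get_obs()['ft_force']@A)"
```

```text
time: 17.85
eef_pos: [0.578, -0.2037, 0.0354]
tool_rot: [-3.141, 0.576, 0.706]
ft_force: [-0.3, 0.3, 0.3]
opening: 0.032
time: 18.05
eef_pos: [0.5776, -0.2041, 0.0355]
tool_rot: [3.142, 0.576, 0.706]
ft_force: [0.4, 1.1, -0.8]
opening: 0.0322
time: 18.25
eef_pos: [0.5767, -0.2048, 0.0356]
tool_rot: [3.142, 0.576, 0.706]
ft_force: [0.2, 0.1, 0.0]
opening: 0.0317
[-0.0899  0.0005  0.0356] [-0.22803589  0.0733699   0.04603179]
```

```bash

python3 -m jog '[{"x":-0.001,"y":0.0,"z":0.0005,"wx":0.0,"wy":0.0,"wz":0.0,"gripper":0.3},{"x":-0.002,"y":0.0,"z":0.001,"wx":0.0,"wy":0.0,"wz":0.0,"gripper":0.3},{"x":-0.002,"y":0.0,"z":0.001,"wx":0.0,"wy":0.0,"wz":0.0,"gripper":0.3}]'
python3 -m jog '[{"x":-0.001,"y":0.0,"z":0.0005,"wx":0.0,"wy":0.0,"wz":0.0,"gripper":0.3},{"x":-0.001,"y":0.0,"z":0.0005,"wx":0.0,"wy":0.0,"wz":0.0,"gripper":0.3}]'
python3 -m jog '[{"x":-0.001,"y":0.0,"z":0.0005,"wx":0.0,"wy":0.0,"wz":0.0,"gripper":0.3},{"x":-0.001,"y":0.0,"z":0.0005,"wx":0.0,"wy":0.0,"wz":0.0,"gripper":0.3}]'
python3 -c "
from h import *
A=np.c_[car(1,0,0)-C,car(0,1,0)-C,[0,0,1]];t,R=tool();print(((t-C)@A).round(4),get_obs()['ft_force']@A)"
```

```text
time: 18.55
eef_pos: [0.5755, -0.2059, 0.0357]
tool_rot: [3.141, 0.575, 0.706]
ft_force: [4.1, 4.1, -1.9]
opening: 0.0321
time: 18.75
eef_pos: [0.5753, -0.2062, 0.0358]
tool_rot: [3.141, 0.573, 0.706]
ft_force: [7.3, 7.3, -2.9]
opening: 0.0322
time: 18.95
eef_pos: [0.575, -0.2065, 0.0358]
tool_rot: [3.14, 0.572, 0.706]
ft_force: [10.4, 11.5, -2.8]
opening: 0.0323
[-0.0875  0.0007  0.0358] [-15.39749154  -1.97111925  -2.78118901]
```

It is firmly seated, with 15 N back from the front. I retreat along the tool axis and look.

```bash

python3 -m jog '[{"x":0.015,"y":0.0,"z":-0.01,"wx":0.0,"wy":0.0,"wz":0.0,"gripper":0.3},{"x":0.03,"y":0.0,"z":-0.04,"wx":0.0,"wy":0.0,"wz":0.0,"gripper":0.3},{"x":0.03,"y":0.0,"z":-0.08,"wx":0.0,"wy":0.0,"wz":0.0,"gripper":0.3},{"x":0.03,"y":0.0,"z":-0.12,"wx":0.0,"wy":0.0,"wz":0.0,"gripper":0.3},{"x":0.03,"y":0.0,"z":-0.16,"wx":0.0,"wy":0.0,"wz":0.0,"gripper":0.3},{"x":0.03,"y":0.0,"z":-0.19,"wx":0.0,"wy":0.0,"wz":0.0,"gripper":0.3},{"x":0.03,"y":0.0,"z":-0.19,"wx":0.0,"wy":0.0,"wz":0.0,"gripper":0.3}]'
python3 - <<'E'
from h import *
m=camera_model("wrist");p,d=camera("wrist"); s,ds=camera("side")
cv2.imwrite("pics/w8.png",np.hstack([cv2.resize(p[60:260,180:400],(440,400)),cv2.resize(s[90:220,270:390],(360,400))]))
A=np.c_[car(1,0,0)-C,car(0,1,0)-C,[0,0,1]]
v,u=np.mgrid[:420,:560]; th=np.hypot(u-m["cx"],v-m["cy"])/m["fx"]; ph=np.arctan2(v-m["cy"],u-m["cx"])
P=np.stack([d*np.tan(th)*np.cos(ph),d*np.tan(th)*np.sin(ph),d],-1); L1=(((P-np.array(m["t"]))@np.array(m["R"]))[d>0]-C)@A
L2=(cloud("side",ds)[ds>0]-C)@A
for n,L in (("w",L1),("s",L2)):
    h=L[(L[:,0]<-.06)&(L[:,0]>-.16)&(L[:,2]<.113)&(L[:,2]>.02)&(abs(L[:,1])<.036)]
    for z in (.03,.04,.05,.06,.07,.08,.09): 
        q=h[(abs(h[:,2]-z)<.005)&(abs(h[:,1])>.012)]
        if len(q): print(n,z,len(q),(np.percentile(q[:,0],[5,50,95])*1000).round(1))
    t=L[(L[:,2]>.11)&(L[:,2]<.14)&(abs(L[:,1])<.08)&(L[:,0]>-.09)&(L[:,0]<.06)]; print(n,"top",np.median(t[:,2]).round(4),np.polyfit(t[:,0],t[:,2],1).round(4))
for q in ("hasp_end","staple","plain_cupcake_a","timer","liners"): find(q,"side",2)
E
```

```text
time: 19.65
eef_pos: [0.6738, -0.123, 0.1827]
tool_rot: [3.136, 0.572, 0.704]
ft_force: [0.7, -0.6, 0.4]
opening: 0.0318
w 0.03 241 [-77.8 -76.2 -73.7]
w 0.04 255 [-75.4 -74.6 -73.5]
w 0.05 275 [-75.6 -74.4 -73. ]
w 0.06 257 [-75.5 -74.5 -73.5]
w 0.07 250 [-75.5 -74.4 -73.4]
w 0.08 252 [-75.5 -74.5 -73.3]
w 0.09 244 [-75.4 -74.4 -73.4]
w top 0.1212 [1.000e-04 1.212e-01]
s 0.03 14 [-80.  -74.  -68.5]
s 0.04 15 [-77.2 -73.1 -67.3]
s 0.05 14 [-76.3 -74.2 -65.1]
s 0.06 20 [-78.6 -73.9 -67.8]
s 0.07 14 [-76.7 -72.9 -68.1]
s 0.08 17 [-77.9 -74.3 -65.2]
s 0.09 11 [-78.3 -75.3 -72.4]
s top 0.1198 [-0.0005  0.1197]
side hasp_end 0.41 [ 0.566 -0.212  0.058]
side staple 0.7 [ 0.502 -0.222  0.119]
side staple 0.6 [ 0.496 -0.215  0.099]
side plain_cupcake_a 0.7 [0.5   0.063 0.057]
side plain_cupcake_a 0.55 [0.595 0.143 0.054]
side timer 0.64 [0.634 0.298 0.029]
side liners 0.57 [ 0.687 -0.112  0.042]
```

View pics/w8.png

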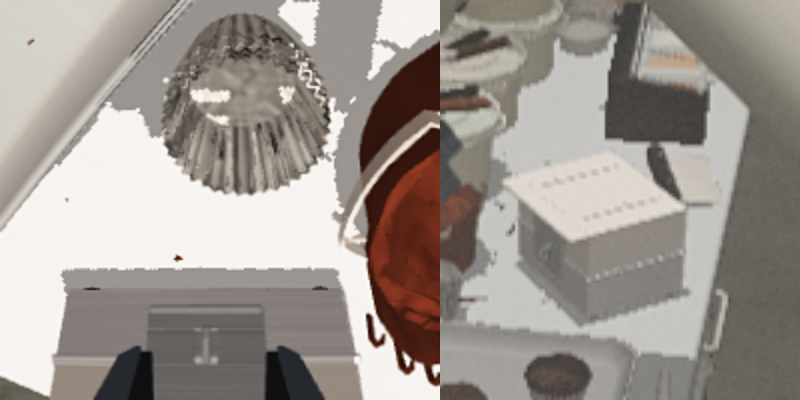

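The picture shows the lid flat and the strap hanging flat at (207,340), with the staple through its slot. The strap's profile is vertical, within 1 mm from z 40 to 90 mm. Liners, plain cupcakes and timer haven't moved. The robot is clear, so I hand in.

```bash
python3 -c "
from workcell import *
print(hand_in())"
```

```text
the job is handed in; nothing more can be done
None
```

The job is handed in: the frosted cupcake at the front of the pan is in the carrier, the lid is shut and the hasp is flat over the staple. It took about 20 s of the 66 s allowed.

**Last checks:**
- **Cupcake:** it stood upright in the carrier, clear of the walls, when I released it. I have not seen it since the lid closed.
- **Lid:** its top is level at z = 0.121 m (slope about 0), which is the height given for shut.
- **Hasp:** the strap lies flat, vertical to within 1 mm from 40 to 90 mm height. It reads about 2 mm further out near its free end, where the front reading thins out. The staple shows through the slot.
- **Other things:** the plain cupcakes, timer and liners read within about 3 mm of where they started.
- **Robot:** it was clear of everything at hand-in.

**Forces:** the highest I read was 24.5 N, when the cupcake touched the carrier floor. That is inside the limits.

**Disagreements:** the fingers stopped at 71 mm on the cup, wider than I expected at grip height, but the hold did not slip. The detector's last staple reading put it on the lid, which the picture contradicts, so I went by the picture and the depth readings.

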